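# Show three sides of a steam-engine casting to the inspection camera

### The arm

A 7-joint arm with a two-finger parallel gripper is mounted at the origin on the work surface. World frame = base frame: x ahead of the robot, y to its left, z up, the work surface at z = 0. Lengths are in m, angles in rad, forces in N, time in s.
With the tool pointing down it reaches from about 0.425 to 1.025 m from the base axis. Payload 3.6 kg.
Tool frame: the origin (TCP) lies midway between the tips of the shut fingers; the grasp point (between the pads) lies 19 mm behind it; z points along the fingers, y is the direction in which the jaws open and shut (so a half turn about z gives the same grasp; the last joint's range is limited). The gripper opens to 85 mm and grips with 20 to 120 N. Pads are 22 mm wide; open, the fingers measure 114 mm over their backs; the gripper's body (76 mm by 85 mm) begins 54 mm behind the grasp point. The pads swing forward as they close: fully open they stand 13 mm farther back than shut.
Start: joints at [-1.419, 0.591, 0.048, 1.609, -0.033, 0.943, -0.034], TCP at [0.176, 0.703, 0.198] pointing down, gripper open.
Joint ranges: [-2.69, 2.69], [-0.47, 2.24], [-1.27, 1.36], [0.19, 2.51], [-1.53, 4.68], [0.08, 2.07], [-3.09, 3.09]. Speed limits (rad/s): [2.57, 2.57, 3.14, 3.14, 3.14, 3.14, 3.14].

### API

Orientations are given as a unit quaternion [x, y, z, w].
In Python, from cell import readout, imaging, job gives the robot as it stands.
- The arm moves only by the tool servo_tool, never from a script. Its argument "rows" is a list of rows, each an object of numbers: "tx", "ty", "tz": the shift along the tool's x, y, z in mm; "wx", "wy", "wz": the turn, a rotation vector about the tool's x, y, z in degrees; "grip": the finger opening in mm, from 0 to 85.4. In form: [{"tx": .., "ty": .., "tz": .., "wx": .., "wy": .., "wz": .., "grip": ..}, ...]. A call has 1 to 12 rows; each row is the pose to reach, as a shift and turn from the pose measured when the call began, along the tool's axes at that moment; what a row does not reach only later rows make up. A row lasts 1/12 s, in which the tool goes at most 41.7 mm and 7.16 degrees, less where a joint would pass 70% of its speed; a pose out of reach is approached as far as the arm can. A call with a gripper value outside its range is refused whole. The fingers move at their own pace and stop on an object; "newtons" is the grip in N (left out, the last holds). Time passes only in rows, so rows that repeat a pose let the fingers close. It gives the time, the measured TCP pose, the force and the opening at its end, in the units of the state.
- readout.state(): the state, without advancing time (a new reading comes with each control period).
- imaging.snapshot(name): name is "side" or "top" or "wrist"; returns the picture (384x512x3 uint8, red, green, blue); there is no depth.
- imaging.calibration(name): a dict with "fx", "fy", "cx", "cy" (pixels), "R" (3x3) and "t" (3): a world point X has camera coordinates R X + t. Camera axes: x right, y down, z forward; pixel columns grow to the right and rows downward; lengths in m; the calibration is good to about 2 mm. A picture is of the moment at which its call begins: read the wrist's pose just before it. calibration takes no time and is no camera call; for the wrist camera it gives the pose at the moment of the call.
- job.close_job(): hands the job in, once; it reports no verdict.
The state is a dict: "time_s": time; "qpos": joint angles; "qd": joint speeds; "joint_efforts": joint torques, N m; "position": TCP position; "ee_rot": TCP orientation; "ft_force": force on the tool from outside, world axes, zero at the start; "moment": the same for the moment, N m; "finger_gap": finger opening in m.
Only numpy, scipy, OpenCV 4.12 (cv2) and the standard library are available. Lean on these libraries where they do the work, as an engineer would, in place of code of your own. Each camera call takes 0.05 s, during which the arm holds its last target.

### The job

Pick up the square cast block with the pipe stub by its round spigot and hold it upright in front of the inspection camera, centred on the lens with the block's side about 4 cm from the glass: first the side with the stub facing the lens, then after a quarter turn clockwise (seen from above) the next side, then after another quarter turn clockwise the side opposite the stub, holding each squarely and still for about a second. Then set it down upright in the shallow aluminium tray, without dropping it, and let go.

Things in the scene. Friction and masses are not known exactly. Their poses are not given: they have to be found in the camera images.
- casting_mid (a point): Centre of the square body of a loose grey iron casting (0.4 kg): block 40 x 40 x 44 mm high, standing; on its top a round spigot 22 mm across, 30 mm tall, to grip from above at any yaw. A pipe stub, 16 mm across, sticks 14 mm out of one side. z up, x out through the stub, which starts pointing right (-y) +-50 deg. +y side is shown second, -x third. Look-alikes: round body, or no spigot.
- lens (a point): Centre of the lens glass, 130 mm above the desk, of the fixed inspection camera: a black box 70 x 56 x 42 mm (top at 151 mm) on a post with a square foot, its aluminium lens tube 34 mm across pointing roughly to the robot. The lens looks level along this point's -x; x points back into the camera, z up.
- tray_floor (a point): Centre of the inner floor (3 mm above the desk) of the shallow rectangular aluminium tray fixed on the desk at the robot's left; inside 140 x 110 mm, walls 3 mm thick, rim 18 mm above the desk. x along its longer side, z up.

How it is judged:
On the way, in this order (a step that is already met when the one before it is completed fails the run):
1. the stub side is held still before the lens for 0.4 s: block centre 42 to 95 mm from the glass, within 18 mm sideways and in height, square and upright within 11 degrees (x of casting_mid in the frame of lens between -0.095 and -0.042 m and y of casting_mid in the frame of lens between -0.018 and 0.018 m and z of casting_mid in the frame of lens between -0.018 and 0.018 m and angle between the x axis of casting_mid and the x axis of lens, either way round below 0.22 rad and angle between casting_mid's own z axis and vertical below 0.2 rad and x of lens in the frame of casting_mid above 0 m and linear speed of casting below 0.04 m/s and angular speed of casting below 0.3 rad/s), for 0.4 s.
2. the next side (+y of the casting) is held likewise (x of casting_mid in the frame of lens between -0.095 and -0.042 m and y of casting_mid in the frame of lens between -0.018 and 0.018 m and z of casting_mid in the frame of lens between -0.018 and 0.018 m and angle between the y axis of casting_mid and the x axis of lens, either way round below 0.22 rad and angle between casting_mid's own z axis and vertical below 0.2 rad and y of lens in the frame of casting_mid above 0 m and linear speed of casting below 0.04 m/s and angular speed of casting below 0.3 rad/s), for 0.4 s.
3. the side opposite the stub is held likewise (x of casting_mid in the frame of lens between -0.095 and -0.042 m and y of casting_mid in the frame of lens between -0.018 and 0.018 m and z of casting_mid in the frame of lens between -0.018 and 0.018 m and angle between the x axis of casting_mid and the x axis of lens, either way round below 0.22 rad and angle between casting_mid's own z axis and vertical below 0.2 rad and x of lens in the frame of casting_mid below 0 m and linear speed of casting below 0.04 m/s and angular speed of casting below 0.3 rad/s), for 0.4 s.
At the end, for the whole second after the job is handed in: The casting stands upright (within about 6 degrees) on the floor of the aluminium tray, inside its walls (block centre within 55 mm along and 45 mm across of the tray's centre), at rest and released (x of casting_mid in the frame of tray_floor between -0.055 and 0.055 m and y of casting_mid in the frame of tray_floor between -0.045 and 0.045 m and z of casting_mid in the frame of tray_floor between 0.017 and 0.027 m and angle between casting_mid's own z axis and vertical below 0.1 rad and linear speed of casting below 0.02 m/s); the robot touches nothing.
It fails at once if the casting is dropped (falls free from more than about 25 mm) (contact force between casting and anything else below 0.05 N and linear speed of casting above 0.4 m/s and height (world z) of casting_mid above 0.04 m).
It also fails if it takes over 53 s, if anything falls off the work surface, if the arm or the gripper's body presses on something with over 40 N, if the wrist force passes 120 N, or if a joint passes its speed limit or range.

## Working session

There is one attempt and no reset: what is moved stays moved. The work goes in short steps, Python scripts to look and compute and a tool call to move; the robot and the scene stay as the last step left them, time stands still between calls to the robot, and variables do not carry over. Pictures are saved under pics/ and viewed, and the job is handed in when it is done.

Besides the shell and the picture viewer there is one more tool, called after "Call:" as name(argument=value, ...), one argument or row to a line, values as JSON. servo_tool: Moves the arm, as the interface text tells. Its arguments: {"type":"object","properties":{"rows":{"type":"array","items":{"type":"object","properties":{"tx":{"type":"number"},"ty":{"type":"number"},"tz":{"type":"number"},"wx":{"type":"number"},"wy":{"type":"number"},"wz":{"type":"number"},"grip":{"type":"number"}}}},"newtons":{"type":"number"}},"required":["rows"]}

```bash
mkdir -p pics; ls; python3 - <<'E'
from cell import readout, imaging, job
import cv2,json
s=readout.state();print(s)
for n in ["side","top","wrist"]:
    im=imaging.snapshot(n);cv2.imwrite(f"pics/a_{n}.png",im[:,:,::-1])
    c=imaging.calibration(n);print(n,c)
E
```

```text
pics
{'time_s': 0.0, 'qpos': array([-1.41848916,  0.59211831,  0.0482824 ,  1.60980269, -0.0332988 ,
        0.94263978, -0.03369689]), 'qd': array([-2.24510680e-04,  1.49169645e-03, -1.30040168e-03,  8.50677257e-04,
        9.11338017e-04, -8.25484992e-05,  9.91087127e-04]), 'joint_efforts': array([ 2.72669115e-05, -5.48685801e+01,  1.54675584e+00, -1.98122799e+01,
        9.50831134e-03,  9.01179184e-03,  7.59300121e-06]), 'position': array([0.17619501, 0.70236973, 0.19694846]), 'ee_rot': array([ 1.22545022e-01,  9.92462366e-01, -1.07925338e-03, -7.54820141e-05]), 'ft_force': array([ 0.06037381, -0.94129351, -0.92760174]), 'moment': array([ 0.0085923 , -0.00762976,  0.02334908]), 'finger_gap': 0.08558275626380818}
side {'fx': 489.24546748967606, 'fy': 489.24546748967606, 'cx': 248.637962704472, 'cy': 182.30240590379975, 'R': array([[ 0.93232368, -0.36150665,  0.00924686],
       [-0.2238894 , -0.59711227, -0.77027948],
       [ 0.28398257,  0.71607952, -0.63763941]]), 't': array([-0.55795999,  0.22693081,  1.03499034])}
top {'fx': 486.3022471322513, 'fy': 486.3022471322513, 'cx': 256.01100293754985, 'cy': 189.45849015770494, 'R': array([[-2.72464183e-02, -9.99628729e-01, -1.93113388e-04],
       [-9.86763836e-01,  2.69266586e-02, -1.59912749e-01],
       [ 1.59858578e-01, -4.16649233e-03, -9.87131134e-01]]), 't': array([0.03147821, 0.59673241, 0.99734544])}
wrist {'fx': 294.79734723205604, 'fy': 294.79734723205604, 'cx': 256.23860159151684, 'cy': 186.9115434478567, 'R': array([[ 0.24370897,  0.96984729, -0.00147676],
       [ 0.9351591 , -0.23458817,  0.26541636],
       [ 0.2570669 , -0.06606535, -0.96413276]]), 't': array([-0.72391199, -0.03265996,  0.37855902])}
```

View pics/a_side.png

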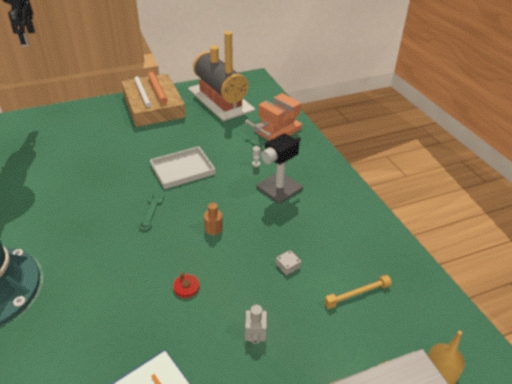

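View pics/a_top.png

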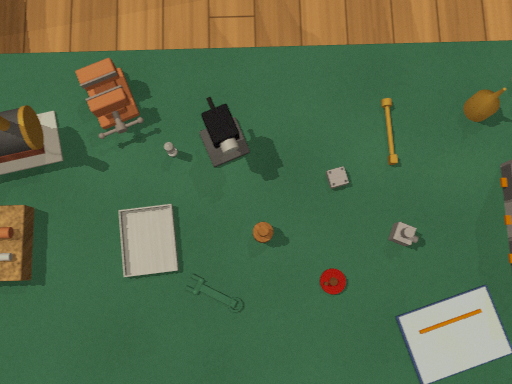

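View pics/a_wrist.png

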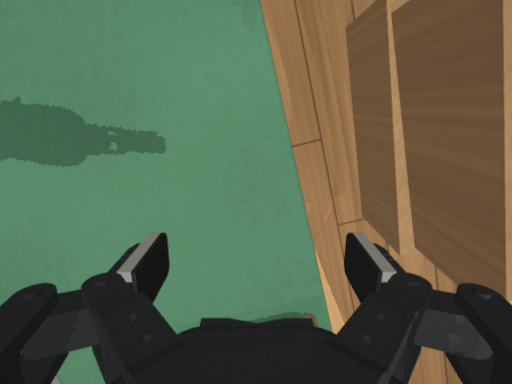

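The casting stands at top (405,234) and side (256,325). The camera is at top (222,130), and the tray at top (149,240). The spigot-less block at top (338,177) and the round brown one at (263,232) are the look-alikes. Next I'll zoom in on these.

```bash
python3 - <<'E'
import cv2,numpy as np
t=cv2.imread('pics/a_top.png');s=cv2.imread('pics/a_side.png')
def c(i,x,y,w,h,k): return cv2.resize(i[y:y+h,x:x+w],(w*k,h*k),interpolation=cv2.INTER_CUBIC)
a=c(t,375,205,64,60,6); b=c(t,190,90,64,80,5)
d=c(s,225,290,64,60,6); e=c(s,250,130,64,80,5)
def pad(i,w=390,h=400):
    o=np.zeros((h,w,3),np.uint8);o[:i.shape[0],:i.shape[1]]=i;return o
cv2.imwrite('pics/z1.png',np.hstack([pad(a),pad(d)]));cv2.imwrite('pics/z2.png',np.hstack([pad(b),pad(e)]))
E
```

```text
(no output)
```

View pics/z1.png

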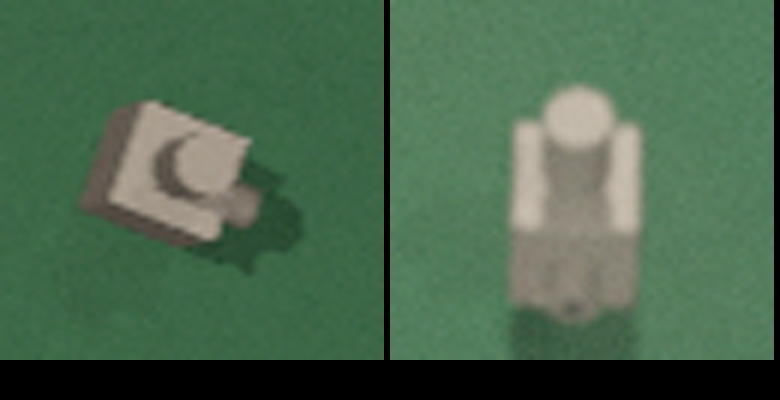

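View pics/z2.png

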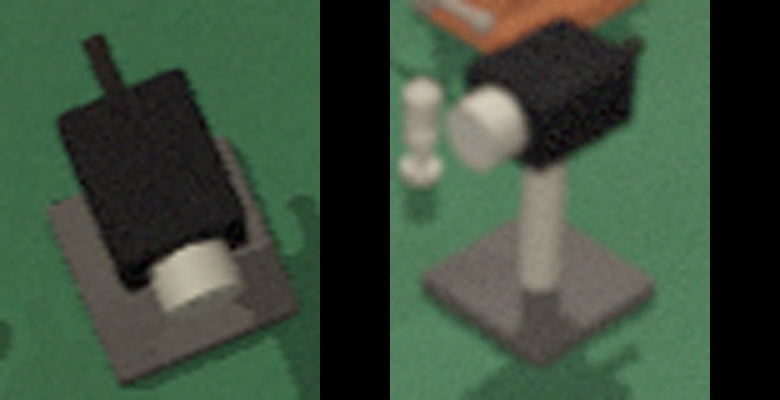

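```bash
cat > h.py <<'E'
from cell import readout, imaging, job
import numpy as np,cv2
def ray(c,u,v):
    R=np.array(c['R']);t=np.array(c['t']);o=-R.T@t
    d=R.T@np.array([(u-c['cx'])/c['fx'],(v-c['cy'])/c['fy'],1]);return o,d
def onz(c,u,v,z):
    o,d=ray(c,u,v);return o+d*(z-o[2])/d[2]
def two(c1,p1,c2,p2):
    A=[];b=[]
    M=np.zeros((3,3));B=np.zeros(3);
    for c,p in((c1,p1),(c2,p2)):
        o,d=ray(c,*p);d=d/np.linalg.norm(d);P=np.eye(3)-np.outer(d,d);M+=P;B+=P@o
    X=np.linalg.solve(M,B);return X
def proj(c,X):
    q=np.array(c['R'])@X+np.array(c['t']);return np.array([c['fx']*q[0]/q[2]+c['cx'],c['fy']*q[1]/q[2]+c['cy']])
E
python3 - <<'E'
from h import *
np.set_printoptions(precision=4,suppress=True)
T=imaging.calibration('top');S=imaging.calibration('side')
k=lambda x,y,ox,oy,s:((x+.5)/s+ox-.5,(y+.5)/s+oy-.5)
print('cams',ray(T,0,0)[0],ray(S,0,0)[0])
sp=k(210,163,375,205,6);ss=k(188,118,225,290,6)
print('spig',onz(T,*sp,.074),onz(S,*ss,.074),two(T,sp,S,ss))
cor=[onz(T,*k(x,y,375,205,6),.044) for x,y in((150,102),(250,143),(215,238),(112,200))]
cor=np.array(cor);print(cor,cor.mean(0),np.linalg.norm(np.roll(cor,-1,0)-cor,axis=1),[np.degrees(np.arctan2(e[1],e[0])) for e in np.roll(cor,-1,0)-cor])
st=onz(T,*k(245,205,375,205,6),.03);print('stub',st)
cor=np.array([onz(T,*k(x,y,190,90,5),.151) for x,y in((130,288),(243,235),(183,70),(60,120))]);print(cor,cor.mean(0),np.linalg.norm(np.roll(cor,-1,0)-cor,axis=1),[np.degrees(np.arctan2(e[1],e[0])) for e in np.roll(cor,-1,0)-cor])
print('tube front top',onz(T,*k(200,300,190,90,5),.147), onz(T,*k(160,312,190,90,5),.13),onz(T,*k(240,285,190,90,5),.13))
print('glass2',two(T,k(203,297,190,90,5),S,k(95,137,250,130,5)), onz(S,*k(95,137,250,130,5),.13))
# foot
cor=np.array([onz(T,*k(x,y,190,90,5),.008) for x,y in((122,384),(300,305),(228,138),(47,210))]);print('foot',cor,cor.mean(0),[np.degrees(np.arctan2(e[1],e[0])) for e in np.roll(cor,-1,0)-cor])
# tray
t=cv2.imread('pics/a_top.png')[195:290,110:190];cv2.imwrite('pics/tr.png',cv2.resize(t,None,fx=6,fy=6,interpolation=cv2.INTER_CUBIC))
im=cv2.imread('pics/a_top.png');hsv=cv2.cvtColor(im,cv2.COLOR_BGR2HSV)
m=((hsv[...,1]<60)&(hsv[...,2]>110)).astype(np.uint8);m[:195]=0;m[290:]=0;m[:,:110]=0;m[:,190:]=0
cs,_=cv2.findContours(m,0,1);c=max(cs,key=cv2.contourArea);r=cv2.minAreaRect(c);b=cv2.boxPoints(r);print(b)
w=np.array([onz(T,*p,.018) for p in b]);print(w,w.mean(0),np.linalg.norm(np.roll(w,-1,0)-w,axis=1))
E
```

```text
cams [0.4303 0.0196 1.0799] [ 0.2771 -0.8073  0.8399]
spig [ 0.496  -0.2995  0.074 ] [ 0.4964 -0.299   0.074 ] [ 0.4961 -0.2993  0.0745]
[[ 0.5202 -0.2893  0.044 ]
 [ 0.5047 -0.3237  0.044 ]
 [ 0.4715 -0.3087  0.044 ]
 [ 0.4859 -0.2733  0.044 ]] [ 0.4956 -0.2988  0.044 ] [0.0377 0.0364 0.0382 0.0379] [np.float64(-114.30084307851457), np.float64(155.6043153456948), np.float64(67.93066091740944), np.float64(-25.02462061937619)]
stub [ 0.4835 -0.3248  0.03  ]
[[0.6669 0.0926 0.151 ]
 [0.6871 0.0478 0.151 ]
 [0.7555 0.0703 0.151 ]
 [0.7362 0.1195 0.151 ]] [0.7114 0.0825 0.151 ] [0.0492 0.072  0.0529 0.0743] [np.float64(-65.68908929339854), np.float64(18.160891192354413), np.float64(111.49451357155249), np.float64(-158.8372888611492)]
tube front top [0.6623 0.0654 0.147 ] [0.662  0.0824 0.13  ] [0.6722 0.0501 0.13  ]
glass2 [0.6711 0.0644 0.1286] [0.6735 0.0627 0.13  ]
foot [[0.659  0.1081 0.008 ]
 [0.6933 0.0271 0.008 ]
 [0.7726 0.0581 0.008 ]
 [0.7408 0.1412 0.008 ]] [0.7164 0.0836 0.008 ] [np.float64(-67.05344831692652), np.float64(21.32726049104078), np.float64(110.92924347589626), np.float64(-158.00247786645875)]
[[116.0693 208.6931]
 [171.1188 203.1881]
 [177.9208 271.2079]
 [122.8713 276.7129]]
[[0.5678 0.3237 0.018 ]
 [0.5767 0.2028 0.018 ]
 [0.4285 0.188  0.018 ]
 [0.4201 0.3064 0.018 ]] [0.4983 0.2552 0.018 ] [0.1213 0.1489 0.1186 0.1487]
```

View pics/tr.png

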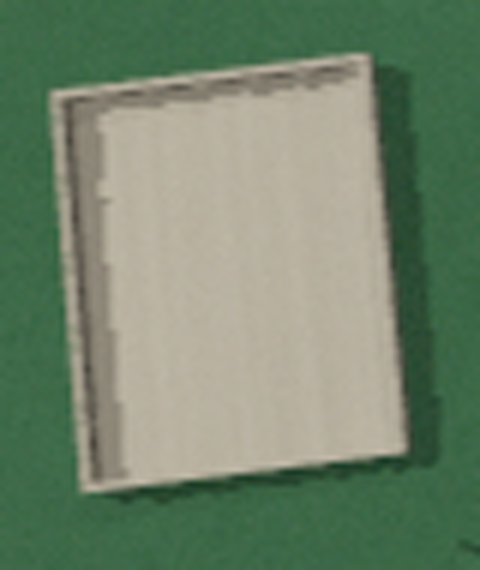

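```bash
cat >> h.py <<'E'
from scipy.spatial.transform import Rotation as Ro
def tgt(x,y,z,yaw):
    """tool down, tool x yaw in deg"""
    s=readout.state();R0=Ro.from_quat(s['ee_rot']);p=np.array(s['position'])
    a=np.radians(yaw);xa=np.array([np.cos(a),np.sin(a),0]);za=np.array([0,0,-1.]);ya=np.cross(za,xa)
    Rt=Ro.from_matrix(np.c_[xa,ya,za])
    d=R0.inv().apply(np.array([x,y,z])-p)*1000;w=np.degrees((R0.inv()*Rt).as_rotvec())
    print('t mm',d.round(1),'w deg',w.round(1))
E
python3 - <<'E'
from h import *
s=cv2.imread('pics/a_side.png')[135:175,255:295]
g=cv2.resize(s,None,fx=14,fy=14,interpolation=cv2.INTER_CUBIC)
g=cv2.convertScaleAbs(g,alpha=2.2,beta=-230);cv2.imwrite('pics/ln.png',g)
R=Ro.from_quat(readout.state()['ee_rot']).as_matrix();print(R.round(3))
tgt(.50,.35,.20,125);
E
```

```text
[[-0.97   0.243 -0.   ]
 [ 0.243  0.97  -0.002]
 [-0.    -0.002 -1.   ]]
t mm [-399.8 -263.2   -2.3] w deg [-0.1  0.  40.9]
```

View pics/ln.png

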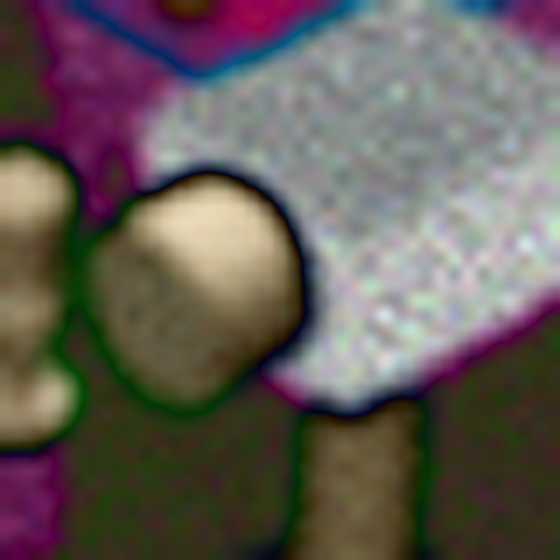

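```bash
python3 - <<'E'
from h import *
T=imaging.calibration('top');S=imaging.calibration('side')
print(onz(S,266.3,157.2,.13), proj(T,onz(S,266.3,157.2,.13)))
for p in((.667,.066,.13),(.6697,.0659,.13)):print(proj(S,np.array(p)),proj(T,np.array(p)))
E
```

```text
[0.66794935 0.06394113 0.13      ] [230.75519705 148.85919365]
[265.6115175  156.80695885] [229.73780543 149.34722251]
[266.65185676 156.59777906] [229.76259339 148.03587253]
```

Call:
servo_tool(
  rows=[
    {"tx": -400, "ty": -263, "tz": -2, "wz": 41},
    {"tx": -400, "ty": -263, "tz": -2, "wz": 41},
    {"tx": -400, "ty": -263, "tz": -2, "wz": 41},
    {"tx": -400, "ty": -263, "tz": -2, "wz": 41},
    {"tx": -400, "ty": -263, "tz": -2, "wz": 41},
    {"tx": -400, "ty": -263, "tz": -2, "wz": 41},
    {"tx": -400, "ty": -263, "tz": -2, "wz": 41},
    {"tx": -400, "ty": -263, "tz": -2, "wz": 41},
    {"tx": -400, "ty": -263, "tz": -2, "wz": 41},
    {"tx": -400, "ty": -263, "tz": -2, "wz": 41},
    {"tx": -400, "ty": -263, "tz": -2, "wz": 41},
    {"tx": -400, "ty": -263, "tz": -2, "wz": 41},
  ],
)

```text
invalid input
```

Call:
servo_tool(
  rows=[
    {"tx": -400, "ty": -263, "tz": -2, "wx": 0, "wy": 0, "wz": 41, "grip": 85},
    {"tx": -400, "ty": -263, "tz": -2, "wx": 0, "wy": 0, "wz": 41, "grip": 85},
    {"tx": -400, "ty": -263, "tz": -2, "wx": 0, "wy": 0, "wz": 41, "grip": 85},
    {"tx": -400, "ty": -263, "tz": -2, "wx": 0, "wy": 0, "wz": 41, "grip": 85},
    {"tx": -400, "ty": -263, "tz": -2, "wx": 0, "wy": 0, "wz": 41, "grip": 85},
    {"tx": -400, "ty": -263, "tz": -2, "wx": 0, "wy": 0, "wz": 41, "grip": 85},
    {"tx": -400, "ty": -263, "tz": -2, "wx": 0, "wy": 0, "wz": 41, "grip": 85},
    {"tx": -400, "ty": -263, "tz": -2, "wx": 0, "wy": 0, "wz": 41, "grip": 85},
    {"tx": -400, "ty": -263, "tz": -2, "wx": 0, "wy": 0, "wz": 41, "grip": 85},
    {"tx": -400, "ty": -263, "tz": -2, "wx": 0, "wy": 0, "wz": 41, "grip": 85},
    {"tx": -400, "ty": -263, "tz": -2, "wx": 0, "wy": 0, "wz": 41, "grip": 85},
    {"tx": -400, "ty": -263, "tz": -2, "wx": 0, "wy": 0, "wz": 41, "grip": 85},
  ],
)

```text
time_s: 1.15
position: [0.5045, 0.3439, 0.2]
ee_rot: [0.466, 0.885, -0.001, 0.002]
ft_force: [0.2, -0.1, 0.3]
finger_gap: 0.0848
```

```bash
python3 - <<'E'
from h import *
tgt(.54,-.10,.18,80)
E
```

```text
t mm [-385.8 -222.2   22. ] w deg [ 0.1  0.3 44.5]
```

Call:
servo_tool(
  rows=[
    {"tx": -386, "ty": -222, "tz": 22, "wx": 0, "wy": 0.3, "wz": 44.5, "grip": 85},
    {"tx": -386, "ty": -222, "tz": 22, "wx": 0, "wy": 0.3, "wz": 44.5, "grip": 85},
    {"tx": -386, "ty": -222, "tz": 22, "wx": 0, "wy": 0.3, "wz": 44.5, "grip": 85},
    {"tx": -386, "ty": -222, "tz": 22, "wx": 0, "wy": 0.3, "wz": 44.5, "grip": 85},
    {"tx": -386, "ty": -222, "tz": 22, "wx": 0, "wy": 0.3, "wz": 44.5, "grip": 85},
    {"tx": -386, "ty": -222, "tz": 22, "wx": 0, "wy": 0.3, "wz": 44.5, "grip": 85},
    {"tx": -386, "ty": -222, "tz": 22, "wx": 0, "wy": 0.3, "wz": 44.5, "grip": 85},
    {"tx": -386, "ty": -222, "tz": 22, "wx": 0, "wy": 0.3, "wz": 44.5, "grip": 85},
    {"tx": -386, "ty": -222, "tz": 22, "wx": 0, "wy": 0.3, "wz": 44.5, "grip": 85},
    {"tx": -386, "ty": -222, "tz": 22, "wx": 0, "wy": 0.3, "wz": 44.5, "grip": 85},
    {"tx": -386, "ty": -222, "tz": 22, "wx": 0, "wy": 0.3, "wz": 44.5, "grip": 85},
    {"tx": -386, "ty": -222, "tz": 22, "wx": 0, "wy": 0.3, "wz": 44.5, "grip": 85},
  ],
)

```text
time_s: 2.15
position: [0.54, -0.1104, 0.1807]
ee_rot: [0.77, 0.638, -0.001, 0.003]
ft_force: [-0.2, -0.3, -0.6]
finger_gap: 0.0853
```

```bash
python3 - <<'E'
from h import *
print(readout.state()['qpos'].round(3))
tgt(.496,-.299,.15,54)
E
```

```text
[-0.262  0.435  0.509  2.038 -0.304  0.737  0.247]
t mm [-193.4   -8.3   31.7] w deg [ 0.3  0.2 25.3]
```

Call:
servo_tool(
  rows=[
    {"tx": -193, "ty": -8, "tz": 32, "wx": 0.3, "wy": 0.2, "wz": 25, "grip": 85},
    {"tx": -193, "ty": -8, "tz": 32, "wx": 0.3, "wy": 0.2, "wz": 25, "grip": 85},
    {"tx": -193, "ty": -8, "tz": 32, "wx": 0.3, "wy": 0.2, "wz": 25, "grip": 85},
    {"tx": -193, "ty": -8, "tz": 32, "wx": 0.3, "wy": 0.2, "wz": 25, "grip": 85},
    {"tx": -193, "ty": -8, "tz": 32, "wx": 0.3, "wy": 0.2, "wz": 25, "grip": 85},
    {"tx": -193, "ty": -8, "tz": 32, "wx": 0.3, "wy": 0.2, "wz": 25, "grip": 85},
    {"tx": -193, "ty": -8, "tz": 32, "wx": 0.3, "wy": 0.2, "wz": 25, "grip": 85},
    {"tx": -193, "ty": -8, "tz": 32, "wx": 0.3, "wy": 0.2, "wz": 25, "grip": 85},
  ],
)

```text
time_s: 2.82
position: [0.4963, -0.2979, 0.1493]
ee_rot: [0.89, 0.456, -0.0, -0.001]
ft_force: [0.5, 1.4, 0.1]
finger_gap: 0.0848
```

```bash
python3 - <<'E'
from h import *
s=readout.state();print(s['qpos'].round(3))
c=imaging.calibration('wrist');im=imaging.snapshot('wrist');cv2.imwrite('pics/w1.png',im[:,:,::-1])
print(proj(c,np.array([.496,-.299,.074])),proj(c,np.array([.4835,-.3248,.03])))
tgt(.496,-.299,.048,54)
E
```

```text
[ 0.049  0.535  0.583  2.002 -0.435  0.73   0.275]
[258.40446501 185.33286306] [262.82189923 200.38663338]
t mm [ -2.3   0.6 101.3] w deg [-0.1 -0.   0.4]
```

View pics/w1.png

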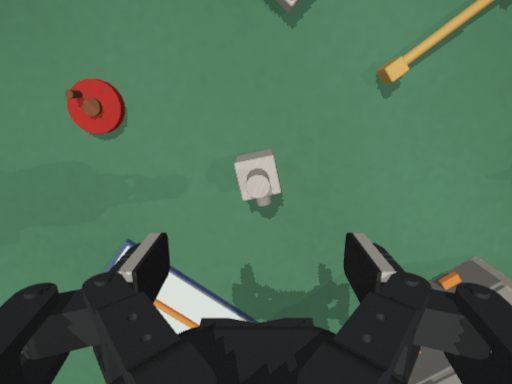

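The wrist view shows the spigot at (258,185) and the stub at (263,201), both within about a pixel of where my measured position predicts. I'll descend and close.

Call:
servo_tool(
  rows=[
    {"tx": -2, "ty": 0.5, "tz": 35, "wx": 0, "wy": 0, "wz": 0, "grip": 85},
    {"tx": -2, "ty": 0.5, "tz": 65, "wx": 0, "wy": 0, "wz": 0, "grip": 70},
    {"tx": -2, "ty": 0.5, "tz": 85, "wx": 0, "wy": 0, "wz": 0, "grip": 60},
    {"tx": -2, "ty": 0.5, "tz": 97, "wx": 0, "wy": 0, "wz": 0, "grip": 50},
    {"tx": -2, "ty": 0.5, "tz": 101, "wx": 0, "wy": 0, "wz": 0, "grip": 50},
    {"tx": -2, "ty": 0.5, "tz": 101, "wx": 0, "wy": 0, "wz": 0, "grip": 50},
    {"tx": -2, "ty": 0.5, "tz": 101, "wx": 0, "wy": 0, "wz": 0, "grip": 50},
  ],
  newtons=60,
)

```text
time_s: 3.45
position: [0.497, -0.2986, 0.0492]
ee_rot: [0.889, 0.457, 0.001, -0.0]
ft_force: [0.3, 0.6, -0.6]
finger_gap: 0.0498
```

```bash
python3 - <<'E'
from h import *
tgt(.496,-.299,.048,54)
E
```

```text
t mm [-0.9 -0.6  1.2] w deg [ 0.  -0.1  0.5]
```

Call:
servo_tool(
  rows=[
    {"tx": -1, "ty": -0.5, "tz": 1, "wx": 0, "wy": 0, "wz": 0, "grip": 40},
    {"tx": -1, "ty": -0.5, "tz": 1, "wx": 0, "wy": 0, "wz": 0, "grip": 30},
    {"tx": -1, "ty": -0.5, "tz": 1, "wx": 0, "wy": 0, "wz": 0, "grip": 24},
    {"tx": -1, "ty": -0.5, "tz": 1, "wx": 0, "wy": 0, "wz": 0, "grip": 10},
    {"tx": -1, "ty": -0.5, "tz": 1, "wx": 0, "wy": 0, "wz": 0, "grip": 10},
    {"tx": -1, "ty": -0.5, "tz": 1, "wx": 0, "wy": 0, "wz": 0, "grip": 10},
    {"tx": -1, "ty": -0.5, "tz": 1, "wx": 0, "wy": 0, "wz": 0, "grip": 10},
    {"tx": -1, "ty": -0.5, "tz": 1, "wx": 0, "wy": 0, "wz": 0, "grip": 10},
  ],
  newtons=60,
)

```text
time_s: 4.12
position: [0.496, -0.2991, 0.0482]
ee_rot: [0.889, 0.457, 0.001, -0.0]
ft_force: [-0.8, -0.5, 0.2]
finger_gap: 0.0097
```

```bash
python3 - <<'E'
from h import *
tgt(.496,-.299,.18,54)
E
```

```text
t mm [   0.2   -0.  -131.8] w deg [ 0.  -0.1  0.5]
```

The fingers closed to 9.7 mm, so they didn't grip the spigot. I'll look before moving anything.

```bash
python3 - <<'E'
from h import *
o=[]
im=imaging.snapshot('side');cv2.imwrite('pics/s2.png',im[:,:,::-1]);a=cv2.resize(im[260:370,200:310,::-1],None,fx=3.6,fy=3.6,interpolation=cv2.INTER_CUBIC)
im=imaging.snapshot('top');b=cv2.resize(im[180:290,350:460,::-1],None,fx=3.6,fy=3.6,interpolation=cv2.INTER_CUBIC)
cv2.imwrite('pics/m2.png',np.hstack([a,b]))
im=imaging.snapshot('wrist');cv2.imwrite('pics/w2.png',im[:,:,::-1])
E
```

```text
(no output)
```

View pics/m2.png

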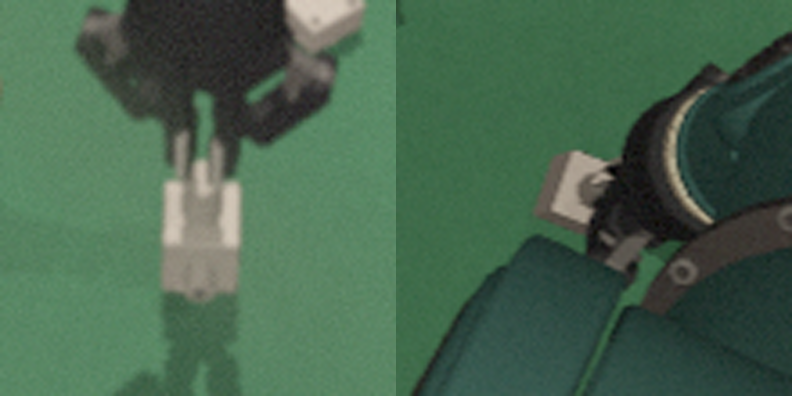

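View pics/w2.png

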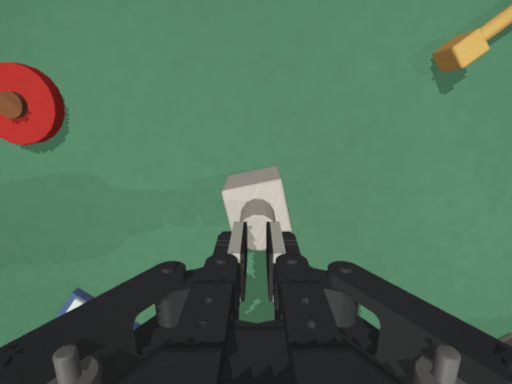

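```bash
python3 - <<'E'
from h import *
np.set_printoptions(precision=4,suppress=True)
s=readout.state();print(s['position'],s['qpos'])
c=imaging.calibration('wrist');T=imaging.calibration('top');S=imaging.calibration('side')
print('spig',proj(c,np.array([.496,-.299,.074])),'tcp',proj(c,np.array([.496,-.299,.048])),'gp',proj(c,np.array([.496,-.299,.067])), 'cam', ray(c,0,0)[0])
for a in (0,90,180,270):
    p=np.array([.496+.011*np.cos(np.radians(a)),-.299+.011*np.sin(np.radians(a)),.074]);print(a,proj(c,p))
E
python3 - <<'E'
import cv2
a=cv2.imread('pics/w2.png')[150:310,170:350];cv2.imwrite('pics/w2z.png',cv2.resize(a,None,fx=3.6,fy=3.6,interpolation=cv2.INTER_CUBIC))
E
```

```text
[ 0.496  -0.2992  0.0481] [ 0.1508  0.6708  0.4497  2.0547 -0.5601  0.5356  0.3862]
spig [258.631  231.3548] tcp [258.3238 214.5285] gp [258.5393 226.3323] cam [ 0.5336 -0.2443  0.2236]
0 [275.1276 220.4664]
90 [246.8349 216.0643]
180 [242.4771 242.017 ]
270 [270.0868 246.2042]
```

View pics/w2z.png

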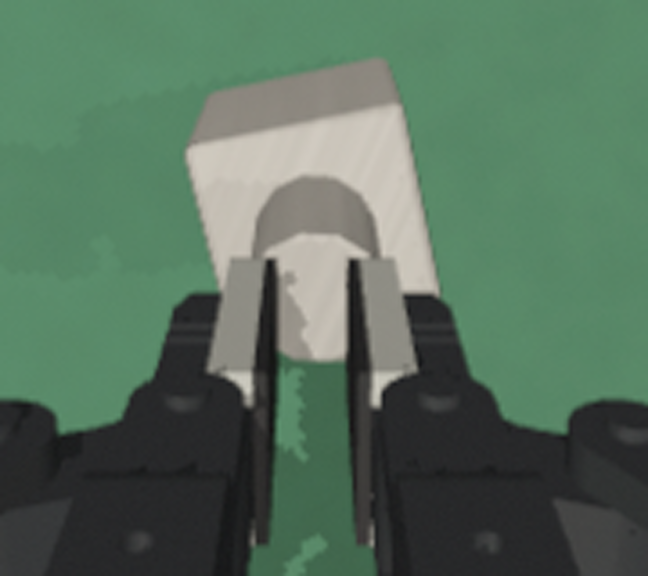

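```bash
python3 - <<'E'
from h import *
a=cv2.imread('pics/s2.png')[275:345,215:295];cv2.imwrite('pics/s2z.png',cv2.resize(a,None,fx=8,fy=8,interpolation=cv2.INTER_CUBIC))
S=imaging.calibration('side')
for z in(.048,.06,.074,.085,.1): print(z,(proj(S,np.array([.496,-.299,z]))-[215,275])*8)
E
```

```text
0.048 [323.77753662 340.57573847]
0.06 [324.70083687 310.36625098]
0.074 [325.79754723 274.48295322]
0.085 [326.67438408 245.79370341]
0.1 [327.89214575 205.94972424]
```

View pics/s2z.png

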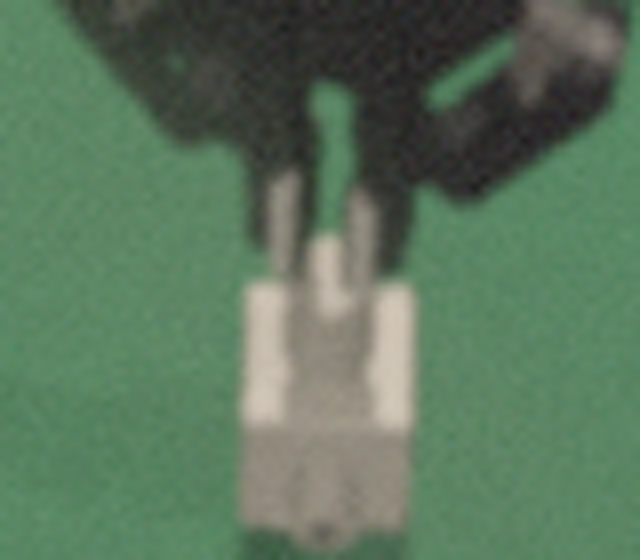

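The fingertips sit at about z 0.075–0.08, at the spigot's top, although the TCP reads 0.048. So the real tips are about 25–30 mm higher than that reading suggests. I'll open, check the wrist scale and triangulate the tips.

Call:
servo_tool(
  rows=[
    {"tx": 0, "ty": 0, "tz": 0, "wx": 0, "wy": 0, "wz": 0, "grip": 50},
    {"tx": 0, "ty": 0, "tz": 0, "wx": 0, "wy": 0, "wz": 0, "grip": 50},
    {"tx": 0, "ty": 0, "tz": 0, "wx": 0, "wy": 0, "wz": 0, "grip": 50},
    {"tx": 0, "ty": 0, "tz": 0, "wx": 0, "wy": 0, "wz": 0, "grip": 50},
    {"tx": 0, "ty": 0, "tz": 12, "wx": 0, "wy": 0, "wz": 0, "grip": 50},
    {"tx": 0, "ty": 0, "tz": 12, "wx": 0, "wy": 0, "wz": 0, "grip": 50},
    {"tx": 0, "ty": 0, "tz": 12, "wx": 0, "wy": 0, "wz": 0, "grip": 50},
  ],
)

```text
time_s: 4.85
position: [0.4953, -0.2985, 0.0351]
ee_rot: [0.889, 0.457, 0.0, -0.001]
ft_force: [0.6, -0.3, 0.6]
finger_gap: 0.05
```

```bash
python3 - <<'E'
from h import *
S=imaging.calibration('side');c=imaging.calibration('wrist')
a=np.radians(-114);B=lambda x,y,z:np.array([.496+x*np.cos(a)-y*np.sin(a),-.299+x*np.sin(a)+y*np.cos(a),z])
im=imaging.snapshot('side')[:,:,::-1].copy();w=imaging.snapshot('wrist')[:,:,::-1].copy()
s=readout.state();print(s['position'],s['finger_gap'],s['ft_force'])
z=cv2.resize(im[275:345,215:295],None,fx=5,fy=5,interpolation=cv2.INTER_CUBIC)
zw=cv2.resize(w[140:340,150:360],None,fx=1.75,fy=1.75,interpolation=cv2.INTER_CUBIC)
for x,y in((.02,.02),(.02,-.02),(-.02,.02),(-.02,-.02)):
    p=(proj(c,B(x,y,.044))-[150,140])*1.75;cv2.circle(zw,(int(p[0]),int(p[1])),3,(0,0,255),-1)
for t in np.arange(0,360,30):
    p=(proj(c,B(.011*np.cos(np.radians(t)),.011*np.sin(np.radians(t)),.074))-[150,140])*1.75;cv2.circle(zw,(int(p[0]),int(p[1])),1,(0,0,255),-1)
cv2.imwrite('pics/m3.png',np.hstack([z,zw]))
E
```

```text
[ 0.49581559 -0.29902887  0.0357595 ] 0.05001779161011262 [-0.19192274  0.1479435   0.28721197]
```

View pics/m3.png

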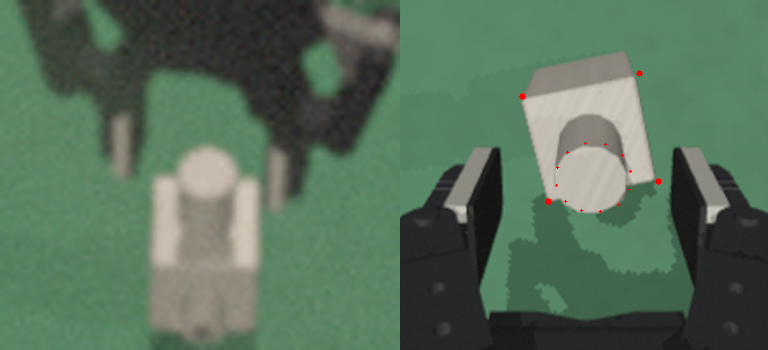

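```bash
python3 - <<'E'
from h import *
S=imaging.calibration('side');c=imaging.calibration('wrist')
h=np.array([.566,.824,0])
for z in(.036,.045,.055,.06,.065,.07,.075):
    A=np.array([.496,-.299,z]);print(z,'wrist',proj(c,A+.011*h).round(1),'side',proj(S,A-.011*h).round(1),proj(S,A+.011*h).round(1))
E
```

```text
0.036 wrist [258.4 198. ] side [254.1 326.1] [256.6 316.6]
0.045 wrist [258.5 202.6] side [254.2 323.3] [256.7 313.8]
0.055 wrist [258.6 208.2] side [254.3 320.2] [256.8 310.6]
0.06 wrist [258.7 211.3] side [254.3 318.6] [256.9 309.1]
0.065 wrist [258.7 214.6] side [254.3 317. ] [256.9 307.5]
0.07 wrist [258.8 218. ] side [254.4 315.4] [257.  305.9]
0.075 wrist [258.9 221.7] side [254.4 313.8] [257.  304.2]
```

The wrist overlay matches the casting to 1–2 px, so the world measurements hold. The tips triangulate to about z 0.077 with the TCP at 0.036 and the jaws at 50 mm, and end about 30 mm above the TCP reading when closed. I'll go 16 mm lower and close.

Call:
servo_tool(
  rows=[
    {"tx": 0, "ty": 0, "tz": 8, "wx": 0, "wy": 0, "wz": 0, "grip": 50},
    {"tx": 0, "ty": 0, "tz": 14, "wx": 0, "wy": 0, "wz": 0, "grip": 50},
    {"tx": 0, "ty": 0, "tz": 16, "wx": 0, "wy": 0, "wz": 0, "grip": 50},
    {"tx": 0, "ty": 0, "tz": 16, "wx": 0, "wy": 0, "wz": 0, "grip": 40},
    {"tx": 0, "ty": 0, "tz": 16, "wx": 0, "wy": 0, "wz": 0, "grip": 30},
    {"tx": 0, "ty": 0, "tz": 16, "wx": 0, "wy": 0, "wz": 0, "grip": 24},
    {"tx": 0, "ty": 0, "tz": 16, "wx": 0, "wy": 0, "wz": 0, "grip": 10},
    {"tx": 0, "ty": 0, "tz": 16, "wx": 0, "wy": 0, "wz": 0, "grip": 10},
    {"tx": 0, "ty": 0, "tz": 16, "wx": 0, "wy": 0, "wz": 0, "grip": 10},
    {"tx": 0, "ty": 0, "tz": 16, "wx": 0, "wy": 0, "wz": 0, "grip": 10},
  ],
  newtons=60,
)

```text
time_s: 5.78
position: [0.4962, -0.2995, 0.0201]
ee_rot: [0.889, 0.457, 0.001, 0.0]
ft_force: [0.8, -0.4, 1.3]
finger_gap: 0.0196
```

```bash
python3 - <<'E'
from h import *
im=imaging.snapshot('side')[:,:,::-1].copy();w=imaging.snapshot('wrist')[:,:,::-1].copy()
s=readout.state();print(s['position'],s['finger_gap'],s['ft_force'],s['qpos'])
z=cv2.resize(im[275:345,215:295],None,fx=5,fy=5,interpolation=cv2.INTER_CUBIC)
zw=cv2.resize(w[140:340,150:360],None,fx=1.75,fy=1.75,interpolation=cv2.INTER_CUBIC)
cv2.imwrite('pics/m4.png',np.hstack([z,zw]))
tgt(.496,-.299,.06,54)
E
```

```text
[ 0.49626483 -0.29944563  0.02005768] 0.020020511347227276 [ 0.56597501 -1.73660867  0.51042016] [ 0.18088549  0.71072202  0.40722671  2.06183516 -0.59240976  0.48246603
  0.41354896]
t mm [  0.2  -0.4 -39.9] w deg [ 0.1 -0.   0.4]
```

View pics/m4.png

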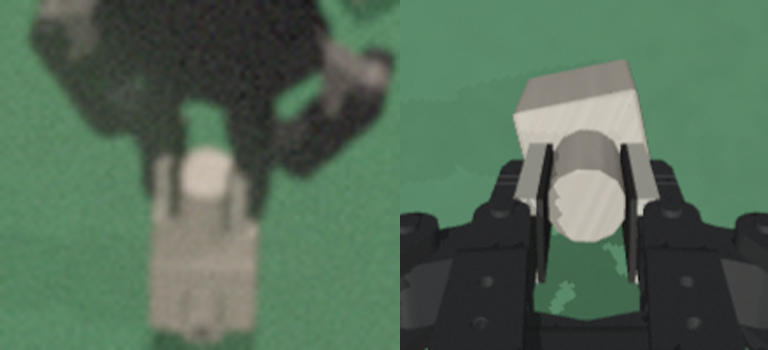

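Call:
servo_tool(
  rows=[
    {"tx": 0, "ty": 0, "tz": -5, "wx": 0, "wy": 0, "wz": 0, "grip": 10},
    {"tx": 0, "ty": 0, "tz": -20, "wx": 0, "wy": 0, "wz": 0, "grip": 10},
    {"tx": 0, "ty": 0, "tz": -45, "wx": 0, "wy": 0, "wz": 0, "grip": 10},
    {"tx": 0, "ty": 0, "tz": -75, "wx": 0, "wy": 0, "wz": 0, "grip": 10},
    {"tx": 0, "ty": 0, "tz": -105, "wx": 0, "wy": 0, "wz": 0, "grip": 10},
    {"tx": 0, "ty": 0, "tz": -122, "wx": 0, "wy": 0, "wz": 0, "grip": 10},
    {"tx": 0, "ty": 0, "tz": -130, "wx": 0, "wy": 0, "wz": 0, "grip": 10},
    {"tx": 0, "ty": 0, "tz": -130, "wx": 0, "wy": 0, "wz": 0, "grip": 10},
  ],
  newtons=80,
)

```text
time_s: 6.55
position: [0.4964, -0.2994, 0.1514]
ee_rot: [0.889, 0.457, 0.001, 0.001]
ft_force: [1.1, -0.1, -3.7]
finger_gap: 0.0194
```

```bash
python3 - <<'E'
from h import *
im=imaging.snapshot('side')[:,:,::-1].copy();w=imaging.snapshot('wrist')[:,:,::-1].copy()
s=readout.state();print(s['position'],s['finger_gap'],s['ft_force'],s['qpos'])
z=cv2.resize(im[200:340,180:320],None,fx=2.5,fy=2.5,interpolation=cv2.INTER_CUBIC)
zw=cv2.resize(w[140:340,150:360],None,fx=1.75,fy=1.75,interpolation=cv2.INTER_CUBIC)
cv2.imwrite('pics/m5.png',np.hstack([z,zw]))
T=imaging.calibration('top');S=imaging.calibration('side')
print('brown',two(T,(263,229),S,(212.5,206)))
tgt(.53,-.10,.152,114)
E
```

```text
[ 0.49511092 -0.29826067  0.14898886] 0.018912830243479204 [-0.31730563  0.66495901 -4.40066221] [ 0.04857604  0.53548902  0.58640978  2.003436   -0.43890037  0.73011245
  0.28445672]
brown [0.50955093 0.00319878 0.07272051]
t mm [181.6 -86.8  -2.7] w deg [ -0.1  -0.1 -59.5]
```

View pics/m5.png

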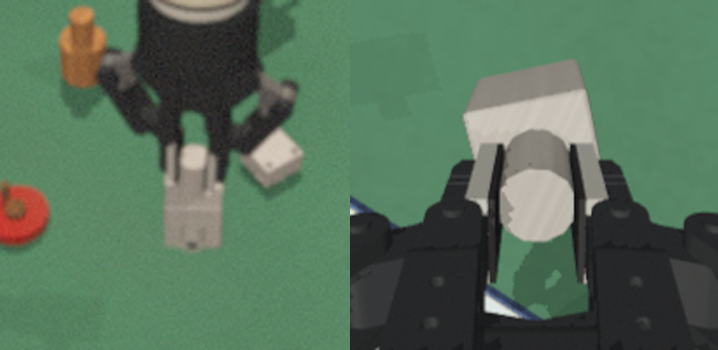

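Grip holds: the casting lifted with a -4 N load and the wrist view is unchanged. I'll carry it toward the lens, turning counter-clockwise.

Call:
servo_tool(
  rows=[
    {"tx": 7, "ty": -3, "tz": 0, "wx": 0, "wy": 0, "wz": -3, "grip": 10},
    {"tx": 22, "ty": -10, "tz": 0, "wx": 0, "wy": 0, "wz": -8, "grip": 10},
    {"tx": 42, "ty": -20, "tz": -1, "wx": 0, "wy": 0, "wz": -14, "grip": 10},
    {"tx": 65, "ty": -31, "tz": -1, "wx": 0, "wy": 0, "wz": -20, "grip": 10},
    {"tx": 90, "ty": -43, "tz": -2, "wx": 0, "wy": 0, "wz": -26.5, "grip": 10},
    {"tx": 115, "ty": -55, "tz": -2, "wx": 0, "wy": 0, "wz": -33, "grip": 10},
    {"tx": 138, "ty": -66, "tz": -3, "wx": 0, "wy": 0, "wz": -39.5, "grip": 10},
    {"tx": 156, "ty": -75, "tz": -3, "wx": 0, "wy": 0, "wz": -46, "grip": 10},
    {"tx": 170, "ty": -81, "tz": -3, "wx": 0, "wy": 0, "wz": -52, "grip": 10},
    {"tx": 178, "ty": -85, "tz": -3, "wx": 0, "wy": 0, "wz": -57, "grip": 10},
    {"tx": 182, "ty": -87, "tz": -3, "wx": 0, "wy": 0, "wz": -59.5, "grip": 10},
  ],
)

```text
time_s: 7.57
position: [0.5286, -0.0968, 0.1502]
ee_rot: [0.542, 0.84, 0.0, -0.003]
ft_force: [-1.4, -0.1, -3.7]
finger_gap: 0.0192
```

```bash
python3 - <<'E'
from h import *
s=readout.state();print(s['position'],s['finger_gap'],s['qpos'].round(2))
tgt(.600,.038,.129,190)
E
```

```text
[ 0.52864438 -0.09679859  0.15022193] 0.019198196511469073 [-0.13  0.44  0.3   2.08 -0.21  0.66  0.74]
t mm [ 93.2 120.7  21.3] w deg [  0.   -0.4 -75.6]
```

Call:
servo_tool(
  rows=[
    {"tx": 5, "ty": 6, "tz": 1, "wx": 0, "wy": 0, "wz": -4, "grip": 10},
    {"tx": 14, "ty": 18, "tz": 3, "wx": 0, "wy": 0, "wz": -10, "grip": 10},
    {"tx": 25, "ty": 33, "tz": 5, "wx": 0, "wy": 0, "wz": -17, "grip": 10},
    {"tx": 37, "ty": 48, "tz": 8, "wx": 0, "wy": 0, "wz": -24, "grip": 10},
    {"tx": 49, "ty": 63, "tz": 11, "wx": 0, "wy": 0, "wz": -31, "grip": 10},
    {"tx": 60, "ty": 78, "tz": 14, "wx": 0, "wy": -0.2, "wz": -38, "grip": 10},
    {"tx": 71, "ty": 92, "tz": 17, "wx": 0, "wy": -0.2, "wz": -45, "grip": 10},
    {"tx": 80, "ty": 104, "tz": 19, "wx": 0, "wy": -0.3, "wz": -52, "grip": 10},
    {"tx": 87, "ty": 113, "tz": 20, "wx": 0, "wy": -0.4, "wz": -59, "grip": 10},
    {"tx": 91, "ty": 118, "tz": 21, "wx": 0, "wy": -0.4, "wz": -66, "grip": 10},
    {"tx": 93, "ty": 120.5, "tz": 21.5, "wx": 0, "wy": -0.4, "wz": -72, "grip": 10},
    {"tx": 93, "ty": 120.5, "tz": 21.5, "wx": 0, "wy": -0.4, "wz": -75.5, "grip": 10},
  ],
)

```text
time_s: 8.57
position: [0.5983, 0.039, 0.1263]
ee_rot: [-0.089, 0.996, 0.001, -0.002]
ft_force: [-0.5, -0.8, -2.7]
finger_gap: 0.0193
```

```bash
python3 - <<'E'
from h import *
im=imaging.snapshot('side')[:,:,::-1].copy();w=imaging.snapshot('top')[:,:,::-1].copy();v=imaging.snapshot('wrist')[:,:,::-1].copy()
s=readout.state();print(s['position'],s['finger_gap'],s['ft_force'],s['qpos'].round(2))
r=lambda i,x,y,w,h:cv2.resize(i[y:y+h,x:x+w],(390,int(390*h/w)),interpolation=cv2.INTER_CUBIC)
cv2.imwrite('pics/m6.png',np.hstack([r(im,220,110,100,100),r(w,180,80,100,100)]))
cv2.imwrite('pics/w6.png',v)
tgt(.611,.0424,.129,190)
E
```

```text
[0.59822129 0.03729982 0.1268492 ] 0.01926457507105302 [ 0.61757549 -0.0144426  -4.21003041] [-0.09  0.53 -0.07  1.95  0.06  0.67  1.55]
t mm [-13.4   2.9  -2.2] w deg [ 0.1 -0.2 -0.3]
```

View pics/m6.png

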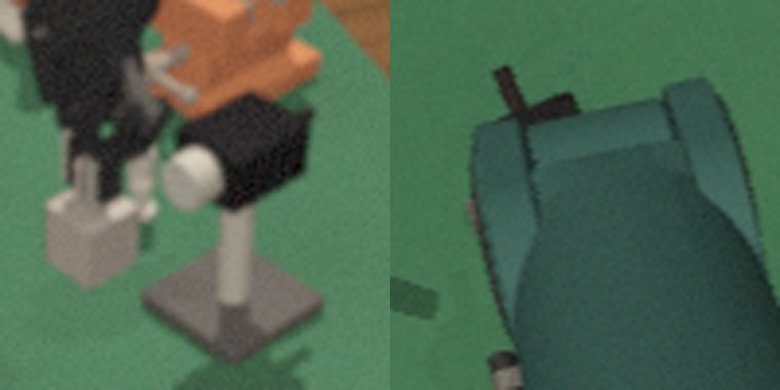

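View pics/w6.png

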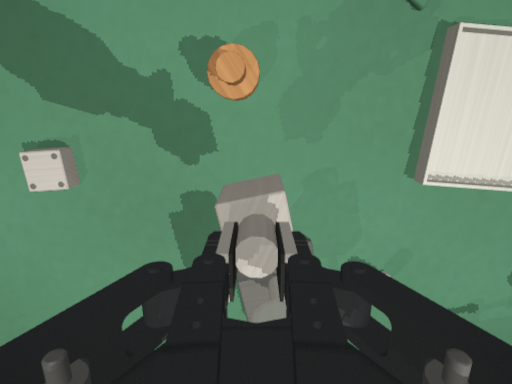

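```bash
cat >> h.py <<'E'
def overlay(im,c,x,y,z,yaw,box,k,lens=(.6675,.065,.13)):
    a=np.radians(yaw);o=cv2.resize(im[box[1]:box[1]+box[3],box[0]:box[0]+box[2]],None,fx=k,fy=k,interpolation=cv2.INTER_CUBIC)
    def dot(P,col):
        p=(proj(c,np.array(P))-[box[0],box[1]]+.5)*k;cv2.circle(o,(int(p[0]),int(p[1])),3,col,-1)
    for dx in(-.02,.02):
        for dy in(-.02,.02):
            for dz in(-.022,.022):
                dot([x+dx*np.cos(a)-dy*np.sin(a),y+dx*np.sin(a)+dy*np.cos(a),z+dz],(0,0,255) if dz>0 else (255,0,0))
    dot([x,y,z+.052],(0,255,255));dot(lens,(0,255,0))
    return o
E
python3 - <<'E'
from h import *
S=imaging.calibration('side');s=readout.state();p=s['position']
im=imaging.snapshot('side')[:,:,::-1].copy()
cv2.imwrite('pics/o6.png',overlay(im,S,p[0],p[1],p[2]+.002,21.7,(215,110,90,90),6.5))
E
```

```text
(no output)
```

View pics/o6.png

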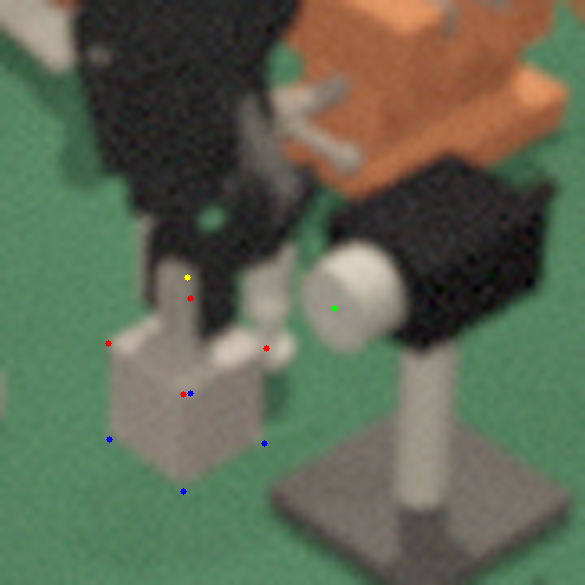

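The overlay fits the held block to 1–2 px, with its mid at about 0.130 and yaw as intended. I'll move in the last 13 mm and hold.

Call:
servo_tool(
  rows=[
    {"tx": -4, "ty": 1, "tz": 0, "wx": 0, "wy": 0, "wz": 0, "grip": 10},
    {"tx": -9, "ty": 2, "tz": 0, "wx": 0, "wy": 0, "wz": 0, "grip": 10},
    {"tx": -12, "ty": 3, "tz": 0, "wx": 0, "wy": 0, "wz": 0, "grip": 10},
    {"tx": -13, "ty": 3, "tz": 0, "wx": 0, "wy": 0, "wz": 0, "grip": 10},
    {"tx": -13, "ty": 3, "tz": 0, "wx": 0, "wy": 0, "wz": 0, "grip": 10},
    {"tx": -13, "ty": 3, "tz": 0, "wx": 0, "wy": 0, "wz": 0, "grip": 10},
    {"tx": -13, "ty": 3, "tz": 0, "wx": 0, "wy": 0, "wz": 0, "grip": 10},
    {"tx": -13, "ty": 3, "tz": 0, "wx": 0, "wy": 0, "wz": 0, "grip": 10},
    {"tx": -13, "ty": 3, "tz": 0, "wx": 0, "wy": 0, "wz": 0, "grip": 10},
    {"tx": -13, "ty": 3, "tz": 0, "wx": 0, "wy": 0, "wz": 0, "grip": 10},
    {"tx": -13, "ty": 3, "tz": 0, "wx": 0, "wy": 0, "wz": 0, "grip": 10},
    {"tx": -13, "ty": 3, "tz": 0, "wx": 0, "wy": 0, "wz": 0, "grip": 10},
  ],
)

```text
time_s: 9.77
position: [0.6108, 0.0423, 0.1273]
ee_rot: [-0.085, 0.996, 0.0, -0.001]
ft_force: [-0.4, -0.9, -4.0]
finger_gap: 0.0196
```

```bash
python3 - <<'E'
from h import *
S=imaging.calibration('side');s=readout.state();p=s['position'];print(p)
im=imaging.snapshot('side')[:,:,::-1].copy();v=imaging.snapshot('wrist')[:,:,::-1]
cv2.imwrite('pics/o7.png',overlay(im,S,p[0],p[1],p[2]+.003,21.7,(215,110,90,90),5))
cv2.imwrite('pics/w7.png',v[150:,120:400])
E
```

```text
[0.61080347 0.04232371 0.12725374]
```

View pics/o7.png

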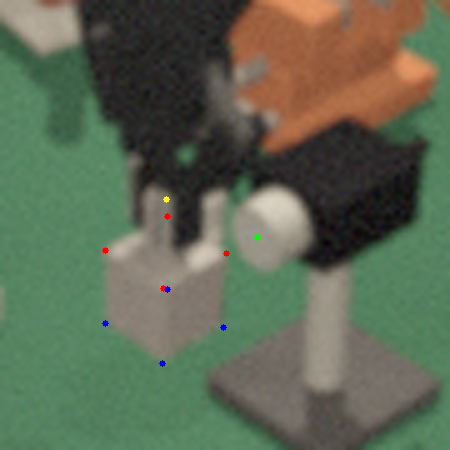

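View pics/w7.png

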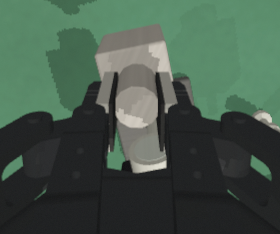

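Call:
servo_tool(
  rows=[
    {"tx": 0, "ty": 0, "tz": 0, "wx": 0, "wy": 0, "wz": 0, "grip": 10},
    {"tx": 0, "ty": 0, "tz": 0, "wx": 0, "wy": 0, "wz": 0, "grip": 10},
    {"tx": 0, "ty": 0, "tz": 0, "wx": 0, "wy": 0, "wz": 0, "grip": 10},
    {"tx": 0, "ty": 0, "tz": 0, "wx": 0, "wy": 0, "wz": 2, "grip": 10},
    {"tx": 0, "ty": 0, "tz": 0, "wx": 0, "wy": 0, "wz": 6, "grip": 10},
    {"tx": 0, "ty": 0, "tz": 0, "wx": 0, "wy": 0, "wz": 12, "grip": 10},
    {"tx": 0, "ty": 0, "tz": 0, "wx": 0, "wy": 0, "wz": 18, "grip": 10},
    {"tx": 0, "ty": 0, "tz": 0, "wx": 0, "wy": 0, "wz": 24, "grip": 10},
    {"tx": 0, "ty": 0, "tz": 0, "wx": 0, "wy": 0, "wz": 30, "grip": 10},
    {"tx": 0, "ty": 0, "tz": 0, "wx": 0, "wy": 0, "wz": 36, "grip": 10},
    {"tx": 0, "ty": 0, "tz": 0, "wx": 0, "wy": 0, "wz": 42, "grip": 10},
    {"tx": 0, "ty": 0, "tz": 0, "wx": 0, "wy": 0, "wz": 46, "grip": 10},
  ],
)

```text
time_s: 10.87
position: [0.6108, 0.0427, 0.1272]
ee_rot: [0.313, 0.95, -0.0, -0.002]
ft_force: [0.5, 0.9, -3.9]
finger_gap: 0.0194
```

```bash
python3 - <<'E'
from h import *
tgt(.611,.0424,.127,100)
print(readout.state()['qpos'].round(2))
E
```

```text
t mm [-0.3 -0.1  0.2] w deg [-0.1 -0.1 43.5]
[-0.25  0.54  0.16  1.93 -0.13  0.68  0.92]
```

Call:
servo_tool(
  rows=[
    {"tx": 0, "ty": 0, "tz": 0, "wx": 0, "wy": 0, "wz": 6, "grip": 10},
    {"tx": 0, "ty": 0, "tz": 0, "wx": 0, "wy": 0, "wz": 12, "grip": 10},
    {"tx": 0, "ty": 0, "tz": 0, "wx": 0, "wy": 0, "wz": 18, "grip": 10},
    {"tx": 0, "ty": 0, "tz": 0, "wx": 0, "wy": 0, "wz": 24, "grip": 10},
    {"tx": 0, "ty": 0, "tz": 0, "wx": 0, "wy": 0, "wz": 30, "grip": 10},
    {"tx": 0, "ty": 0, "tz": 0, "wx": 0, "wy": 0, "wz": 36, "grip": 10},
    {"tx": 0, "ty": 0, "tz": 0, "wx": 0, "wy": 0, "wz": 41, "grip": 10},
    {"tx": 0, "ty": 0, "tz": 0, "wx": 0, "wy": 0, "wz": 43, "grip": 10},
    {"tx": 0, "ty": 0, "tz": 0, "wx": 0, "wy": 0, "wz": 43.5, "grip": 10},
    {"tx": 0, "ty": 0, "tz": 0, "wx": 0, "wy": 0, "wz": 43.5, "grip": 10},
    {"tx": 0, "ty": 0, "tz": 0, "wx": 0, "wy": 0, "wz": 43.5, "grip": 10},
    {"tx": 0, "ty": 0, "tz": 0, "wx": 0, "wy": 0, "wz": 43.5, "grip": 10},
  ],
)

```text
time_s: 11.87
position: [0.6108, 0.0427, 0.1272]
ee_rot: [0.643, 0.766, -0.001, -0.001]
ft_force: [0.4, -0.5, -2.7]
finger_gap: 0.0194
```

Call:
servo_tool(
  rows=[
    {"tx": 0, "ty": 0, "tz": 0, "wx": 0, "wy": 0, "wz": 0, "grip": 10},
    {"tx": 0, "ty": 0, "tz": 0, "wx": 0, "wy": 0, "wz": 0, "grip": 10},
    {"tx": 0, "ty": 0, "tz": 0, "wx": 0, "wy": 0, "wz": 0, "grip": 10},
    {"tx": 0, "ty": 0, "tz": 0, "wx": 0, "wy": 0, "wz": 0, "grip": 10},
    {"tx": 0, "ty": 0, "tz": 0, "wx": 0, "wy": 0, "wz": 0, "grip": 10},
    {"tx": 0, "ty": 0, "tz": 0, "wx": 0, "wy": 0, "wz": 0, "grip": 10},
    {"tx": 0, "ty": 0, "tz": 0, "wx": 0, "wy": 0, "wz": 0, "grip": 10},
    {"tx": 0, "ty": 0, "tz": 0, "wx": 0, "wy": 0, "wz": 0, "grip": 10},
    {"tx": 0, "ty": 0, "tz": 0, "wx": 0, "wy": 0, "wz": 0, "grip": 10},
  ],
)

```text
time_s: 12.62
position: [0.6108, 0.0428, 0.1272]
ee_rot: [0.643, 0.766, -0.001, -0.001]
ft_force: [-0.3, -0.0, -3.5]
finger_gap: 0.0193
```

```bash
python3 - <<'E'
from h import *
S=imaging.calibration('side');s=readout.state();p=s['position'];print(p,s['qpos'].round(2))
im=imaging.snapshot('side')[:,:,::-1].copy()
cv2.imwrite('pics/o8.png',overlay(im,S,p[0],p[1],p[2]+.003,21.7,(215,110,90,90),5))
tgt(.611,.0424,.127,100)
tgt(.611,.0424,.127,10)
E
```

```text
[0.61082299 0.04276753 0.12724936] [-0.4   0.57  0.37  1.94 -0.31  0.7   0.33]
t mm [-0.4  0.1  0.3] w deg [-0.2 -0.1  0. ]
t mm [-0.4  0.1  0.3] w deg [-0.2  0.1 90. ]
```

View pics/o8.png

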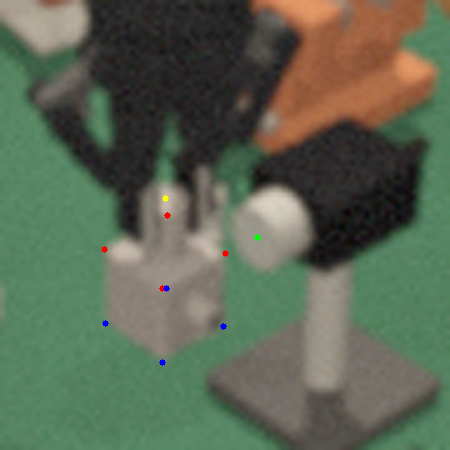

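Second side is presented: the stub now points right, at crop (203,305), and the block still fits the overlay. I'll make the next quarter turn.

Call:
servo_tool(
  rows=[
    {"tx": 0, "ty": 0, "tz": 0, "wx": 0, "wy": 0, "wz": 2, "grip": 10},
    {"tx": 0, "ty": 0, "tz": 0, "wx": 0, "wy": 0, "wz": 6, "grip": 10},
    {"tx": 0, "ty": 0, "tz": 0, "wx": 0, "wy": 0, "wz": 12, "grip": 10},
    {"tx": 0, "ty": 0, "tz": 0, "wx": 0, "wy": 0, "wz": 18, "grip": 10},
    {"tx": 0, "ty": 0, "tz": 0, "wx": 0, "wy": 0, "wz": 24, "grip": 10},
    {"tx": 0, "ty": 0, "tz": 0, "wx": 0, "wy": 0, "wz": 30, "grip": 10},
    {"tx": 0, "ty": 0, "tz": 0, "wx": 0, "wy": 0, "wz": 36, "grip": 10},
    {"tx": 0, "ty": 0, "tz": 0, "wx": 0, "wy": 0, "wz": 42, "grip": 10},
    {"tx": 0, "ty": 0, "tz": 0, "wx": 0, "wy": 0, "wz": 48, "grip": 10},
    {"tx": 0, "ty": 0, "tz": 0, "wx": 0, "wy": 0, "wz": 54, "grip": 10},
    {"tx": 0, "ty": 0, "tz": 0, "wx": 0, "wy": 0, "wz": 60, "grip": 10},
    {"tx": 0, "ty": 0, "tz": 0, "wx": 0, "wy": 0, "wz": 66, "grip": 10},
  ],
)

```text
time_s: 13.67
position: [0.6109, 0.0431, 0.1273]
ee_rot: [0.957, 0.29, -0.001, -0.001]
ft_force: [-0.1, -0.1, -3.2]
finger_gap: 0.0193
```

```bash
python3 - <<'E'
from h import *
tgt(.611,.0424,.127,10)
print(readout.state()['qpos'].round(2))
E
```

```text
t mm [-0.3  0.7  0.3] w deg [-0.1  0.1 23.8]
[-0.61  0.64  0.7   1.94 -0.59  0.77 -0.56]
```

Call:
servo_tool(
  rows=[
    {"tx": 0, "ty": 0.5, "tz": 0, "wx": 0, "wy": 0, "wz": 6, "grip": 10},
    {"tx": 0, "ty": 0.5, "tz": 0, "wx": 0, "wy": 0, "wz": 12, "grip": 10},
    {"tx": 0, "ty": 0.5, "tz": 0, "wx": 0, "wy": 0, "wz": 18, "grip": 10},
    {"tx": 0, "ty": 0.5, "tz": 0, "wx": 0, "wy": 0, "wz": 22, "grip": 10},
    {"tx": 0, "ty": 0.5, "tz": 0, "wx": 0, "wy": 0, "wz": 24, "grip": 10},
    {"tx": 0, "ty": 0.5, "tz": 0, "wx": 0, "wy": 0, "wz": 24, "grip": 10},
    {"tx": 0, "ty": 0.5, "tz": 0, "wx": 0, "wy": 0, "wz": 24, "grip": 10},
    {"tx": 0, "ty": 0.5, "tz": 0, "wx": 0, "wy": 0, "wz": 24, "grip": 10},
    {"tx": 0, "ty": 0.5, "tz": 0, "wx": 0, "wy": 0, "wz": 24, "grip": 10},
    {"tx": 0, "ty": 0.5, "tz": 0, "wx": 0, "wy": 0, "wz": 24, "grip": 10},
    {"tx": 0, "ty": 0.5, "tz": 0, "wx": 0, "wy": 0, "wz": 24, "grip": 10},
    {"tx": 0, "ty": 0.5, "tz": 0, "wx": 0, "wy": 0, "wz": 24, "grip": 10},
  ],
)

```text
time_s: 14.67
position: [0.6112, 0.0427, 0.1273]
ee_rot: [0.996, 0.085, -0.001, -0.001]
ft_force: [-0.2, 0.4, -3.1]
finger_gap: 0.0196
```

Call:
servo_tool(
  rows=[
    {"tx": 0, "ty": 0, "tz": 0, "wx": 0, "wy": 0, "wz": 0, "grip": 10},
    {"tx": 0, "ty": 0, "tz": 0, "wx": 0, "wy": 0, "wz": 0, "grip": 10},
    {"tx": 0, "ty": 0, "tz": 0, "wx": 0, "wy": 0, "wz": 0, "grip": 10},
    {"tx": 0, "ty": 0, "tz": 0, "wx": 0, "wy": 0, "wz": 0, "grip": 10},
    {"tx": 0, "ty": 0, "tz": 0, "wx": 0, "wy": 0, "wz": 0, "grip": 10},
    {"tx": 0, "ty": 0, "tz": 0, "wx": 0, "wy": 0, "wz": 0, "grip": 10},
  ],
)

```text
time_s: 15.17
position: [0.6112, 0.0427, 0.1273]
ee_rot: [0.996, 0.085, -0.001, -0.001]
ft_force: [0.1, -0.3, -3.7]
finger_gap: 0.0192
```

```bash
python3 - <<'E'
from h import *
S=imaging.calibration('side');s=readout.state();p=s['position'];print(p,s['qpos'].round(2))
im=imaging.snapshot('side')[:,:,::-1].copy()
cv2.imwrite('pics/o9.png',overlay(im,S,p[0],p[1],p[2]+.003,21.7,(215,110,90,90),5))
tgt(.611,.0424,.127,10)
tgt(.57,.12,.15,63)
# tray inner floor check
T=imaging.calibration('top')
for u,v in((72,100),(368,58),(405,452),(85,490)): print(onz(T,(u+.5)/6+110-.5,(v+.5)/6+195-.5,.018))
E
```

```text
[0.61117502 0.04272648 0.12729631] [-0.68  0.68  0.81  1.95 -0.68  0.81 -0.88]
t mm [-0.2  0.3  0.3] w deg [-0.1  0.1 -0.2]
t mm [-27.5 -83.2 -22.5] w deg [ -0.2   0.1 -53.2]
[0.56181703 0.31153322 0.018     ]
[0.57436655 0.20322777 0.018     ]
[0.4313279  0.18984264 0.018     ]
[0.42101295 0.30449446 0.018     ]
```

View pics/o9.png

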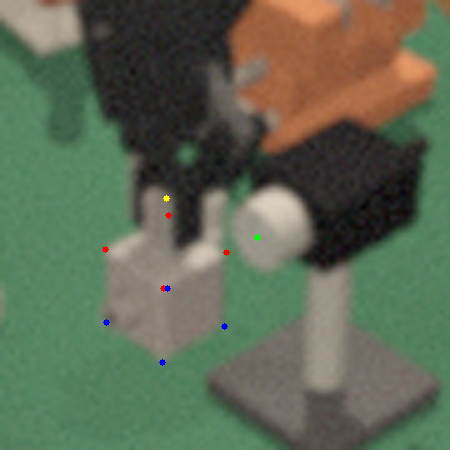

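All three sides have been shown; the stub now points away from the lens. Tray centre measures (0.497, 0.253) with its long axis at about 4.5°. I'll head there.

```bash
python3 - <<'E'
from h import *
tgt(.54,.13,.155,50)
E
```

```text
t mm [-55.4 -98.2 -27.4] w deg [ -0.2   0.1 -40.2]
```

Call:
servo_tool(
  rows=[
    {"tx": -5, "ty": -4, "tz": -2, "wx": 0, "wy": 0, "wz": 0, "grip": 10},
    {"tx": -15, "ty": -12, "tz": -6, "wx": 0, "wy": 0, "wz": -3, "grip": 10},
    {"tx": -26, "ty": -26, "tz": -11, "wx": 0, "wy": 0, "wz": -8, "grip": 10},
    {"tx": -36, "ty": -43, "tz": -16, "wx": 0, "wy": 0, "wz": -14, "grip": 10},
    {"tx": -44, "ty": -61, "tz": -20, "wx": 0, "wy": 0, "wz": -20, "grip": 10},
    {"tx": -50, "ty": -77, "tz": -24, "wx": 0, "wy": 0, "wz": -26, "grip": 10},
    {"tx": -53, "ty": -89, "tz": -26, "wx": 0, "wy": 0, "wz": -32, "grip": 10},
    {"tx": -55, "ty": -96, "tz": -27, "wx": 0, "wy": 0, "wz": -37, "grip": 10},
    {"tx": -55, "ty": -98, "tz": -27, "wx": 0, "wy": 0, "wz": -40, "grip": 10},
  ],
)

```text
time_s: 15.97
position: [0.539, 0.1321, 0.155]
ee_rot: [0.906, 0.424, -0.001, -0.002]
ft_force: [-0.5, -0.0, -3.7]
finger_gap: 0.0196
```

```bash
python3 - <<'E'
from h import *
tgt(.497,.253,.10,83)
E
```

```text
t mm [  66.  -109.4   55.5] w deg [ -0.3  -0.1 -32.9]
```

Call:
servo_tool(
  rows=[
    {"tx": 3, "ty": -4, "tz": 1, "wx": -0.1, "wy": 0, "wz": -2, "grip": 10},
    {"tx": 9, "ty": -14, "tz": 4, "wx": -0.1, "wy": 0, "wz": -5, "grip": 10},
    {"tx": 18, "ty": -30, "tz": 9, "wx": -0.1, "wy": 0, "wz": -10, "grip": 10},
    {"tx": 29, "ty": -48, "tz": 17, "wx": -0.2, "wy": 0, "wz": -16, "grip": 10},
    {"tx": 40, "ty": -67, "tz": 27, "wx": -0.2, "wy": 0, "wz": -21, "grip": 10},
    {"tx": 50, "ty": -84, "tz": 37, "wx": -0.3, "wy": 0, "wz": -26, "grip": 10},
    {"tx": 58, "ty": -97, "tz": 46, "wx": -0.3, "wy": -0.1, "wz": -30, "grip": 10},
    {"tx": 63, "ty": -105, "tz": 52, "wx": -0.3, "wy": -0.1, "wz": -32, "grip": 10},
    {"tx": 66, "ty": -109, "tz": 55, "wx": -0.3, "wy": -0.1, "wz": -33, "grip": 10},
    {"tx": 66, "ty": -109, "tz": 55, "wx": -0.3, "wy": -0.1, "wz": -33, "grip": 10},
  ],
)

```text
time_s: 16.8
position: [0.4965, 0.2539, 0.0997]
ee_rot: [0.747, 0.664, -0.001, -0.0]
ft_force: [-0.6, -0.0, -3.4]
finger_gap: 0.0194
```

```bash
python3 - <<'E'
from h import *
S=imaging.calibration('side');s=readout.state();p=s['position'];print(p,s['qpos'].round(2))
im=imaging.snapshot('side')[:,:,::-1].copy()
cv2.imwrite('pics/o10.png',overlay(im,S,p[0],p[1],p[2]+.003,4.5,(130,110,110,90),6,lens=(.497,.253,.003)))
tgt(.497,.253,.03,83)
E
```

```text
[0.49649751 0.25387706 0.09974249] [-0.88  0.56  0.46  2.08 -0.44  0.59 -0.24]
t mm [ 0.4 -0.5 70.4] w deg [0.  0.1 0.1]
```

View pics/o10.png

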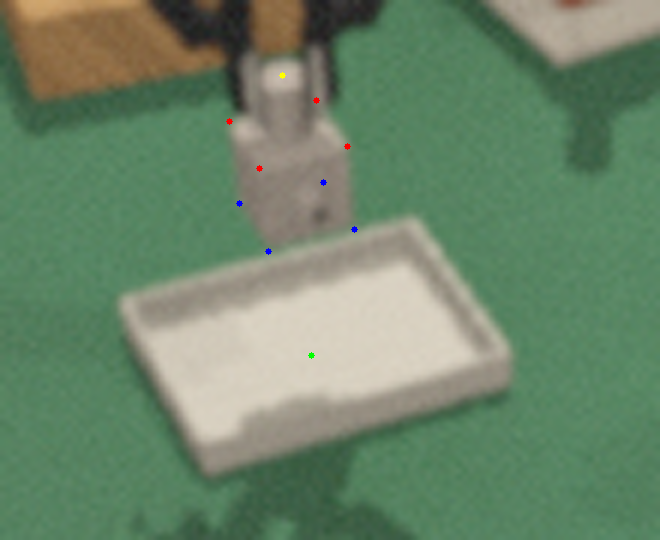

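Block is over the tray and fits the overlay to about 2 px; the green dot marks the tray-floor centre. I'll descend, slowing near contact, which I expect at a TCP z of about 0.023.

Call:
servo_tool(
  rows=[
    {"tx": 0, "ty": 0, "tz": 8, "wx": 0, "wy": 0, "wz": 0, "grip": 10},
    {"tx": 0, "ty": 0, "tz": 24, "wx": 0, "wy": 0, "wz": 0, "grip": 10},
    {"tx": 0, "ty": 0, "tz": 42, "wx": 0, "wy": 0, "wz": 0, "grip": 10},
    {"tx": 0, "ty": 0, "tz": 56, "wx": 0, "wy": 0, "wz": 0, "grip": 10},
    {"tx": 0, "ty": 0, "tz": 65, "wx": 0, "wy": 0, "wz": 0, "grip": 10},
    {"tx": 0, "ty": 0, "tz": 70, "wx": 0, "wy": 0, "wz": 0, "grip": 10},
    {"tx": 0, "ty": 0, "tz": 72, "wx": 0, "wy": 0, "wz": 0, "grip": 10},
    {"tx": 0, "ty": 0, "tz": 73, "wx": 0, "wy": 0, "wz": 0, "grip": 10},
    {"tx": 0, "ty": 0, "tz": 73, "wx": 0, "wy": 0, "wz": 0, "grip": 10},
  ],
)

```text
time_s: 17.6
position: [0.4981, 0.2524, 0.0277]
ee_rot: [0.748, 0.663, 0.0, 0.001]
ft_force: [1.0, 1.0, -3.1]
finger_gap: 0.0192
```

Call:
servo_tool(
  rows=[
    {"tx": 0, "ty": 0, "tz": 1, "wx": 0, "wy": 0, "wz": 0, "grip": 10},
    {"tx": 0, "ty": 0, "tz": 2, "wx": 0, "wy": 0, "wz": 0, "grip": 10},
    {"tx": 0, "ty": 0, "tz": 3, "wx": 0, "wy": 0, "wz": 0, "grip": 10},
    {"tx": 0, "ty": 0, "tz": 4, "wx": 0, "wy": 0, "wz": 0, "grip": 10},
    {"tx": 0, "ty": 0, "tz": 4, "wx": 0, "wy": 0, "wz": 0, "grip": 10},
  ],
)

```text
time_s: 18.02
position: [0.4979, 0.2525, 0.0237]
ee_rot: [0.748, 0.663, 0.0, 0.001]
ft_force: [-0.6, -0.5, -3.9]
finger_gap: 0.0195
```

Call:
servo_tool(
  rows=[
    {"tx": 0, "ty": 0, "tz": 0.5, "wx": 0, "wy": 0, "wz": 0, "grip": 10},
    {"tx": 0, "ty": 0, "tz": 1, "wx": 0, "wy": 0, "wz": 0, "grip": 10},
    {"tx": 0, "ty": 0, "tz": 1.5, "wx": 0, "wy": 0, "wz": 0, "grip": 10},
    {"tx": 0, "ty": 0, "tz": 1.5, "wx": 0, "wy": 0, "wz": 0, "grip": 10},
  ],
)

```text
time_s: 18.35
position: [0.4983, 0.2525, 0.0231]
ee_rot: [0.748, 0.663, 0.0, 0.0]
ft_force: [-0.5, -0.1, 5.3]
finger_gap: 0.0195
```

Contact: the force flipped to +5 N at z 0.0231, as predicted. Releasing gently.

Call:
servo_tool(
  rows=[
    {"tx": 0, "ty": 0, "tz": 0, "wx": 0, "wy": 0, "wz": 0, "grip": 24},
    {"tx": 0, "ty": 0, "tz": 0, "wx": 0, "wy": 0, "wz": 0, "grip": 32},
    {"tx": 0, "ty": 0, "tz": 0, "wx": 0, "wy": 0, "wz": 0, "grip": 45},
    {"tx": 0, "ty": 0, "tz": 0, "wx": 0, "wy": 0, "wz": 0, "grip": 60},
    {"tx": 0, "ty": 0, "tz": 0, "wx": 0, "wy": 0, "wz": 0, "grip": 60},
    {"tx": 0, "ty": 0, "tz": 0, "wx": 0, "wy": 0, "wz": 0, "grip": 60},
    {"tx": 0, "ty": 0, "tz": -15, "wx": 0, "wy": 0, "wz": 0, "grip": 60},
    {"tx": 0, "ty": 0, "tz": -40, "wx": 0, "wy": 0, "wz": 0, "grip": 60},
    {"tx": 0, "ty": 0, "tz": -75, "wx": 0, "wy": 0, "wz": 0, "grip": 60},
    {"tx": 0, "ty": 0, "tz": -110, "wx": 0, "wy": 0, "wz": 0, "grip": 60},
    {"tx": 0, "ty": 0, "tz": -130, "wx": 0, "wy": 0, "wz": 0, "grip": 60},
    {"tx": 0, "ty": 0, "tz": -130, "wx": 0, "wy": 0, "wz": 0, "grip": 60},
  ],
)

```text
time_s: 19.35
position: [0.5013, 0.2537, 0.1574]
ee_rot: [0.749, 0.663, 0.005, 0.001]
ft_force: [1.2, -0.6, -0.7]
finger_gap: 0.0601
```

```bash
python3 - <<'E'
from h import *
S=imaging.calibration('side');s=readout.state();print(s['position'],s['ft_force'],s['finger_gap'])
im=imaging.snapshot('side')[:,:,::-1].copy()
cv2.imwrite('pics/o11.png',overlay(im,S,.4983,.2525,.025,4.5,(130,110,110,90),6,lens=(.497,.253,.003)))
E
```

```text
[0.50134721 0.25369261 0.1574488 ] [ 1.20269003 -0.60377342 -0.66531961] 0.060096830351299785
```

View pics/o11.png

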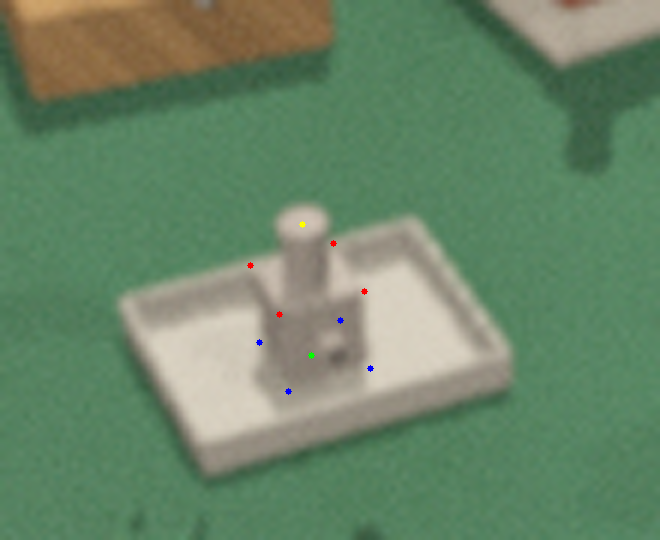

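The casting stands upright near the tray centre and the gripper is clear. A short settle, then I'll hand in.

Call:
servo_tool(
  rows=[
    {"tx": 0, "ty": 0, "tz": -10, "wx": 0, "wy": 0, "wz": 0, "grip": 60},
    {"tx": 0, "ty": 0, "tz": -10, "wx": 0, "wy": 0, "wz": 0, "grip": 60},
    {"tx": 0, "ty": 0, "tz": -10, "wx": 0, "wy": 0, "wz": 0, "grip": 60},
    {"tx": 0, "ty": 0, "tz": -10, "wx": 0, "wy": 0, "wz": 0, "grip": 60},
  ],
)

```text
time_s: 19.73
position: [0.4991, 0.253, 0.1644]
ee_rot: [0.748, 0.663, 0.002, 0.001]
ft_force: [-0.2, 0.4, 0.3]
finger_gap: 0.0597
```

```bash
python3 -c "
from cell import job;print(job.close_job())"
```

```text
the job is handed in; nothing more can be done
None
```

I picked the casting up by its spigot and showed the stub side, then the +y side, then the opposite side to the lens. Each was held for at least about 0.9 s, with the block centre roughly 61 mm from the glass. I then set it down upright in the tray, let go and handed the job in at about 19.7 s. The hand-in gave no verdict.

- **Failed first grasp:** the jaws closed empty to 9.7 mm. The camera views put the fingertips about 30 mm above where the reported TCP should have placed them. Going lower gripped the spigot, with the gap reading about 19–20 mm where 22 mm was expected.
- **At the lens:** in the side view, the block fitted its predicted outline to 1–2 px in all three poses, sitting perhaps 2–3 mm higher than the TCP reading implied, well inside the 18 mm limit.
- **At the tray:** contact came at the predicted height, with about +5 N on the wrist. The last picture, taken after letting go, showed the casting upright within a few millimetres of the tray centre. The gripper was well clear, with wrist force near zero.

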